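# Trim the power carver's speed control

## Task

Take the white plastic trimming key out of the wooden tool rack, set its blade in the slotted brass screw beside the toggle switch on the grey speed-control box, and turn that screw clockwise until its slot lines up with the two small white ribs on the box. Leave the other brass screw as it is, and put the key back upright in its hole in the rack, collar resting on the wood.

Things in the scene. Friction and masses are not known exactly. Their poses are not given: they have to be found in the camera images.
- key: White plastic key, loose, upright in the rack. Origin: middle of the blade's tip (lowest point); z up, x along the blade's width. From the tip up: blade 22 (x) by 4.5 (y), 14 mm high; shaft 18 mm across, to 65 mm; collar 58 mm across, 65 to 71 mm; paddle handle 32 (x) by 16 mm (y), 71 to 113 mm: grip it from above along y. A half turn about z makes no difference. 60 g.
- stand: Wooden rack, fixed. Origin under its middle on the table, z up. Board 90 (x) by 230 mm (y), top face 80 mm up, 16 mm thick, with a square hole 38 by 38 mm through its middle where the key hangs by its collar (tip then 15 mm above the table). Wooden gouge handles, 30 mm across, stand 50 mm above the board at y = +92 and -92 mm.
- trim_slot (a point): Middle of the slot's floor in the right brass screw, 38 mm across, beside the toggle switch; 60 mm above the table. x along the slot, z up; turns with the screw. Slot 32 mm long, open-ended, 10 mm deep: 6.5 mm wide in the lowest 4 mm, flaring to 15.5 mm at the mouth, which leads in a blade a few mm or degrees off. A seated blade has some 5 degrees of play either way.
- trim (a joint): Angle of that screw, rad: 0 when the slot lines up with its two white ribs (along the box's x, 22 to 36 mm either side of the axis); grows clockwise seen from above. Starts at -1.25 to -0.75; stops at -1.5 and 0.6; light friction (0.04 N m), stays where left.
- box: Grey control box, fixed, 130 (x) by 190 (y) by 55 mm high; origin under its middle. On top: right screw at x -20, y 45 mm, with the steel toggle switch at x 45, y 45; the other, identical screw at x -20, y -45, with a black round socket at x 45, y -45. Nothing on it is higher than 85 mm above the table.
- spare_end (a point): One end of the slot, at the top, of the other screw (the one beside the round socket), 16 mm from its axis, 70 mm above the table. That screw must stay as it is.
Mind the look-alikes: they are no part of the job. Leave any purple look-alike of the key alone.

How it is judged (in metres and radians):
On the way, in this order (a step that is already met when the one before it is completed fails the run):
1. the key's blade is seated in the slot of the right screw, not yet turned (horizontal distance between key and trim_slot below 0.01 m and z of key in the frame of trim_slot below 0.005 m and value of joint trim below -0.4 rad), for 0.1 s.
2. the screw is turned to the ribs with the blade in its slot (horizontal distance between key and trim_slot below 0.012 m and z of key in the frame of trim_slot below 0.008 m and value of joint trim between -0.2 and 0.2 rad), for 0.1 s.
At the end, for the whole second after the job is handed in: The slot is within 0.2 rad of the ribs; the key hangs at rest in the rack's hole, upright within 7 degrees, collar on the board (tip 11 to 19 mm above the table, within 15 mm of the hole's middle); the other screw's slot end has moved less than 4 mm (value of joint trim between -0.2 and 0.2 rad and horizontal distance between key and stand below 0.015 m and height (world z) of key between 0.011 and 0.019 m and angle between key's own z axis and vertical below 0.12 rad and linear speed of key below 0.02 m/s and distance of spare_end from where it was at the start of the episode below 0.004 m); the robot touches nothing.
It fails at once if the other brass screw is turned (its slot end moves more than 4 mm) (distance of spare_end from where it was at the start of the episode above 0.004 m).
It also fails if it takes over 53 s, if anything falls off the work surface, if the arm or the gripper's body presses on something with over 40 N, if the wrist force passes 120 N, or if a joint passes its speed limit or range.

## Robot

A 7-joint arm with a two-finger parallel gripper is mounted at the origin on the work surface. World frame = base frame: x ahead of the robot, y to its left, z up, the work surface at z = 0. Lengths are in mm, angles in rad, forces in N, time in s.
With the tool pointing down it reaches from about 350 to 900 mm from the base axis. Payload 19.9 kg.
Tool frame: the origin (TCP) lies at the very end of the fingers, on their centre line; the grasp point (between the pads) lies 19 mm behind it; z points along the fingers, y is the line along which they close (so a half turn about z gives the same grasp; the last joint's range is limited). The gripper opens to 94 mm and grips with 3 to 60 N. Pads are 16 mm wide; open, the fingers measure 119 mm over their backs; the gripper's body (75 mm by 177 mm) begins 78 mm behind the grasp point.
Start: joints at [1.234, 0.417, -0.01, 1.614, 0.005, 1.111, -0.053], TCP at [181.586, -598.018, 205.425] pointing down, gripper open.
Joint ranges: [-2.81, 2.81], [-0.39, 2.02], [-1.27, 1.25], [0.06, 2.57], [-1.19, 4.33], [0.19, 2], [-2.82, 2.82]. Speed limits (rad/s): [1.89, 1.89, 2.39, 2.39, 3.01, 3.01, 3.01].

## Interface

Orientations are given as [roll, pitch, yaw] about the fixed x, y, z axes, in that order (R = Rz(yaw) Ry(pitch) Rx(roll)).
In Python, from bench import r, cams gives the robot as it stands.
- The arm moves only by the tool drive_tool, never from a script. Its argument "commands" is a list of rows, each an object of numbers: "claw": the opening, from -1 (shut) to 1 (fully open); "x", "y", "z": the shift along the tool's x, y, z in units of 200 mm (1.0 is 200 mm); "yaw": the turn about the tool's z in units of pi rad (1.0 is pi rad). A call has 1 to 5 rows; each row shifts and turns the commanded pose from where the row before left it, along the tool's axes as they then stand; what a row does not reach is not made up. A row lasts 1/8 s, in which the tool goes at most 62.5 mm and 10.7 degrees, less where a joint would pass 70% of its speed; a pose out of reach is approached as far as the arm can. A call with a number of a shift or a turn outside -1 to 1 is refused whole. A call with a gripper value outside its range is refused whole. The fingers move at their own pace and stop on an object; "newtons" is the grip in N (left out, the last holds). Time passes only in rows, so rows that do not move let the fingers close. It gives the time, the measured TCP pose, the force, the opening and the grip force at its end, in the units of the state.
- r.get_state(): the state, without advancing time (a new reading comes with each control period).
- cams.camera(name): name is "scene" or "side" or "wrist"; returns a dict with "img" (480x640x3 uint8, red, green, blue), "depth" (480x640 float32, mm along the optical axis (not along the pixel's ray), 0 where there is no reading), "vfov" (degrees; the focal length in pixels is half the picture's height over the tangent of half this angle, whatever the lens; pixels are square), "cx", "cy" (the principal point, pixels), "pose" (4x4, takes a point from camera to world coordinates); the wrist camera has in their place "mount" (4x4, takes a point from camera to tool coordinates, whose origin is the TCP and whose axes are the flange's). Camera axes: x right, y up, looking along -z (the intrinsics and any distortion apply to the point x, -y, -z); pixel columns grow to the right and rows downward; lengths in mm; the calibration is good to about 2 mm. A picture is of the moment at which its call begins: read the wrist's pose just before it.
- r.finish_job(): hands the job in; it is judged then, once.
The state is a dict: "time_s": time; "joints": joint angles; "qd": joint speeds; "effort": joint torques, N m; "position": TCP position; "tool_rot": TCP orientation; "wrist_force": force on the tool from outside, world axes, zero at the start; "moment": the same for the moment, N m; "gripper_width": opening from 0.0 (shut) to 1.0 (fully open); "grip_force": force on a finger pad.
Only numpy, scipy, OpenCV 4.12 (cv2) and the standard library are available. Lean on these libraries where they do the work, as an engineer would, in place of code of your own. Each camera call takes 0.05 s, during which the arm holds its last target. There are 200 camera calls.

## Working session

There is one attempt and no reset: what is moved stays moved. The work goes in short steps, Python scripts to look and compute and a tool call to move; the robot and the scene stay as the last step left them, time stands still between calls to the robot, and variables do not carry over. Pictures are saved under pics/ and viewed, at most 10 in all, crops included, and the job is handed in when it is done.

Besides the shell and the picture viewer there is one more tool, called after "Call:" as name(argument=value, ...), one argument or row to a line, values as JSON. drive_tool: Moves the arm, as the interface text tells. Its arguments: {"type":"object","properties":{"commands":{"type":"array"},"newtons":{"type":"number"}},"required":["commands"]}

```bash
ls; mkdir -p pics; cat > h.py <<'E'
import numpy as np, cv2
from bench import r, cams
from scipy.spatial.transform import Rotation as R
def shot(n):
    s=r.get_state(); c=cams.camera(n)
    if 'pose' in c: P=np.array(c['pose'])
    else:
        T=np.eye(4); T[:3,:3]=R.from_euler('xyz',s['tool_rot']).as_matrix(); T[:3,3]=s['position']; P=T@np.array(c['mount'])
    c['P']=P; return c,s
def ray(c,u,v,z):
    f=240/np.tan(np.radians(c['vfov']/2))
    u=np.asarray(u,float);v=np.asarray(v,float)
    d=np.stack([(u-c['cx'])/f,-(v-c['cy'])/f,-np.ones_like(u)],-1)@c['P'][:3,:3].T
    o=c['P'][:3,3]; return o+d*((z-o[2])/d[...,2])[...,None]
def cloud(c):
    v,u=np.mgrid[:480,:640]; f=240/np.tan(np.radians(c['vfov']/2)); D=c['depth']
    p=np.stack([(u-c['cx'])/f*D,-(v-c['cy'])/f*D,-D],-1); return p@c['P'][:3,:3].T+c['P'][:3,3]
def save(c,n): cv2.imwrite('pics/'+n,c['img'][...,::-1])
E
python3 - <<'E'
from h import *
for n in('scene','side'):
    c,s=shot(n); save(c,n+'0.png'); print({k:v for k,v in c.items() if k not in('img','depth')})
print(s)
E
```

```text
pics
{'vfov': 52.384015191208654, 'cx': 322.4803116260569, 'cy': 244.26256469964557, 'pose': array([[-8.49445225e-01, -2.89072844e-01,  4.41451811e-01,
         9.21151942e+02],
       [ 5.27595548e-01, -4.79954040e-01,  7.00918724e-01,
         5.99302098e+02],
       [ 9.26001161e-03,  8.28300073e-01,  5.60208213e-01,
         5.57573389e+02],
       [ 0.00000000e+00,  0.00000000e+00,  0.00000000e+00,
         1.00000000e+00]]), 'P': array([[-8.49445225e-01, -2.89072844e-01,  4.41451811e-01,
         9.21151942e+02],
       [ 5.27595548e-01, -4.79954040e-01,  7.00918724e-01,
         5.99302098e+02],
       [ 9.26001161e-03,  8.28300073e-01,  5.60208213e-01,
         5.57573389e+02],
       [ 0.00000000e+00,  0.00000000e+00,  0.00000000e+00,
         1.00000000e+00]])}
{'vfov': 47.241402056612706, 'cx': 311.59516730247924, 'cy': 232.17301559618724, 'pose': array([[-7.59600145e-01,  4.43556592e-01, -4.75673385e-01,
         1.06864615e+02],
       [-6.50090221e-01, -4.95580618e-01,  5.76005690e-01,
         4.98679361e+02],
       [ 1.97566102e-02,  7.46764622e-01,  6.64794913e-01,

[... 466 characters left out ...]
_s': 0.05, 'joints': array([ 1.23450273,  0.41796158, -0.01031669,  1.61416068,  0.00467922,
        1.11067126, -0.05299145]), 'qd': array([ 0.00024739,  0.00014017,  0.00095114, -0.0030034 , -0.00021471,
       -0.00012357,  0.00068083]), 'effort': array([ 1.72003343e-03, -8.53456664e+01,  6.40864056e-01, -4.27191210e+01,
       -4.90523432e-02,  1.62619067e-02,  1.50050105e-04]), 'position': array([ 181.48565523, -597.69080505,  204.83861563]), 'tool_rot': array([-3.14041768e+00,  6.49767533e-05,  2.94813653e-01]), 'wrist_force': array([-0.13114242,  0.05157178, -1.11222386]), 'moment': array([-0.00941196, -0.04706658, -0.00787474]), 'grip_force': 0.0, 'gripper_width': 1.0002471332509553}
```

View pics/scene0.png

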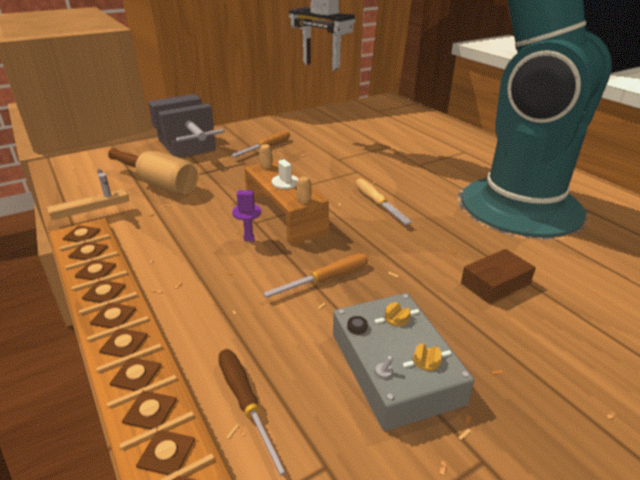

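View pics/side0.png

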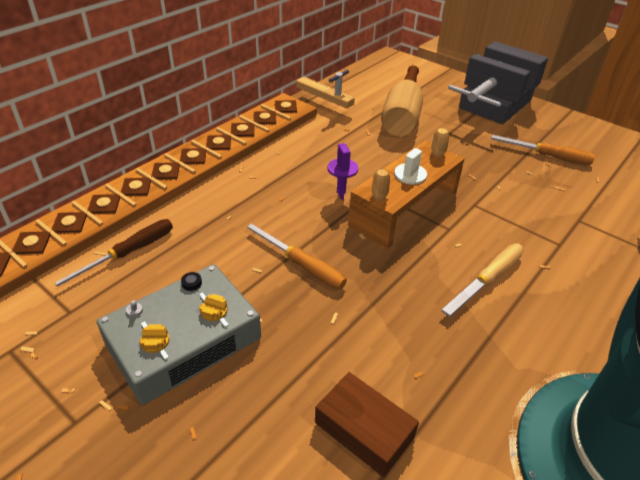

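The scene view shows the white key at (286,175) in the rack, the right screw at (428,357) beside the toggle at (385,370), and the other screw at (397,315) beside the socket at (357,325). The side view shows the key at (411,165), the right screw at (153,338) and the toggle at (133,308).

```bash
cat > m.py <<'E'
from h import *
W={'scene':dict(key=(262,150,312,200),box=(325,285,480,430),A=(405,335,455,378),B=(375,295,418,335),st=(235,140,335,245)),
   'side':dict(key=(390,140,435,190),box=(90,255,270,405),A=(130,312,176,366),B=(192,285,236,328),st=(340,120,475,250))}
def sub(w):
    m=np.zeros((480,640),bool); m[w[1]:w[3],w[0]:w[2]]=1; return m
for n in W:
    c,s=shot(n); p=cloud(c); hsv=cv2.cvtColor(c['img'],cv2.COLOR_RGB2HSV).astype(int); ok=c['depth']>0
    H,S,V=[hsv[...,i] for i in range(3)]
    def rect(q): 
        (cx,cy),(a,b),t=cv2.minAreaRect(q[:,:2].astype(np.float32)); return np.round([cx,cy,a,b,t],1)
    wm=sub(W[n]['key'])&(S<70)&(V>120)&ok; q=p[wm]
    print(n,'key z',np.percentile(q[:,2],[2,25,50,75,98]).round())
    for nm,lo,hi in(('top',124,133),('collar',82,90)):
        a=q[(q[:,2]>lo)&(q[:,2]<hi)]; print(nm,len(a),rect(a) if len(a)>3 else '',a.mean(0).round(1))
    g=sub(W[n]['box'])&(S<60)&(V>60)&ok&(abs(p[...,2]-55)<5); a=p[g]; print('box',len(a),a[:,2].mean().round(1),rect(a))
    for k in 'AB':
        m=sub(W[n][k])&(H>15)&(H<32)&(S>170)&(V>120)&ok; a=p[m]; print(k,len(a),np.percentile(a[:,2],[2,50,98]).round(1),rect(a[a[:,2]>66]),a[a[:,2]>66].mean(0).round(1))
        mr=sub(W[n][k])&(S<70)&(V>170); mr=mr|(sub((W[n][k][0]-12,W[n][k][1]-12,W[n][k][2]+12,W[n][k][3]+12))&(S<60)&(V>190))
        nn,_,st,ce=cv2.connectedComponentsWithStats(mr.astype(np.uint8))
        print(' ribs',[(st[i,4],ce[i].round(1),ray(c,*ce[i],56)[:2].round(1)) for i in range(1,nn) if st[i,4]>8])
    m=sub(W[n]['st'])&(H<20)&(S>110)&(abs(p[...,2]-80)<4)&ok; a=p[m]; print('stand',len(a),rect(a),a[:,2].mean().round(1))
    m=sub(W[n]['st'])&(p[...,2]>124)&(S>80)&ok; a=p[m]; print('gouge tops',len(a), [ (x[0].round(1),len(x[1])) for x in [(a[k].mean(0),a[k]) for k in (a[:,1]>a[:,1].mean(),a[:,1]<=a[:,1].mean())]])
    x0,y0,x1,y1=W[n]['key'];im=c['img'][y0-20:y1+50,x0-40:x1+40]; b=W[n]['box'];im2=c['img'][b[1]:b[3],b[0]:b[2]]
E
python3 m.py
```

```text
scene key z [ 79.  85.  91. 113. 128.]
top 56 [ 489.5 -240.8   34.4   17.1   88.6] [ 490.8 -237.6  126.6]
collar 204 [ 492.  -236.6   53.6   53.6   61.7] [ 495.2 -233.2   85.3]
box 7252 54.6 [563.6 236.9 189.7 130.1  77.7]
A 480 [58.1 66.5 71.2] [554.4 285.   32.   33.1  44.9] [554.4 285.5  69. ]
 ribs [(np.int32(43), array([445.8, 352.5]), array([520.7, 287.4])), (np.int32(46), array([407.9, 363.2]), array([578.4, 275.2]))]
B 360 [58.4 66.9 70.9] [534.5 196.1  30.4  33.5  21.5] [535.9 196.9  69. ]
 ribs [(np.int32(33), array([414.1, 310.9]), array([501.8, 198.8])), (np.int32(41), array([379. , 319.6]), array([559.6, 186.3]))]
stand 1362 [ 491.5 -243.3  236.5   91.9   87.9] 79.4
gouge tops 121 [(array([ 496.8, -147. ,  127.7]), 69), (array([ 489.6, -330.4,  127.7]), 52)]
side key z [ 80.  85.  87. 113. 128.]
top 99 [ 489.2 -239.    15.6   32.7    2.9] [ 488.3 -236.9  126.6]
collar 364 [ 488.  -236.7   56.2   53.6   28.7] [ 485.2 -232.6   85.3]
box 8139 54.6 [561.  237.  189.4 131.   77.6]
A 564 [58.2 67.2 71.5] [551.4 284.7  31.3  35.2  41.2] [551.4 284.2  69.2]
 ribs [(np.int32(21), array([127.8, 309. ]), array([625.3, 274.5])), (np.int32(38), array([138.3, 307.8]), array([615.9, 263.5])), (np.int32(32), array([143.9, 323.9]), array([586.4, 275.8])), (np.int32(47), array([164.2, 353.7]), array([526. , 288.5])), (np.int32(20), array([138. , 372.8]), array([527.4, 328.8]))]
B 503 [58.2 67.3 71.4] [532.3 196.7  32.6  35.9  15.2] [531.9 196.5  69.1]
 ribs [(np.int32(31), array([202.4, 295.3]), array([566.4, 187.8])), (np.int32(44), array([223.9, 321.5]), array([507.2, 200.1]))]
stand 2510 [ 491.9 -241.1  233.9   92.6   88. ] 79.3
gouge tops 200 [(array([ 493.2, -147.7,  128.1]), 109), (array([ 486.9, -328. ,  127.6]), 91)]
```

```bash
cat > plan.py <<'E'
import sys,json
from h import *
def plan(x,y,z,yawdeg,s=None):
    s=s or r.get_state(); p=np.array(s['position']); a=s['tool_rot'][2]; d=np.array([x,y,z])-p
    dy=(np.radians(yawdeg)-a+np.pi)%(2*np.pi)-np.pi
    n=int(max(np.ceil(np.linalg.norm(d)/56),np.ceil(abs(np.degrees(dy))/10),1))
    rows=[]
    for i in range(n):
        e=d/n; t=[e[0]*np.cos(a)+e[1]*np.sin(a), e[0]*np.sin(a)-e[1]*np.cos(a), -e[2]]
        rows.append(dict(zip('xyz',(np.array(t)/200).round(3).tolist()),yaw=round(-dy/n/np.pi,4))); a+=dy/n
    print('at',p.round(1),np.degrees(s['tool_rot']).round(1),'t',s['time_s'],'q7',round(s['joints'][6],2),'F',s['wrist_force'].round(1),'w',round(s['gripper_width'],3),'g',round(s['grip_force'],1))
    for q in rows: print(json.dumps(q))
if __name__=='__main__': plan(*map(float,sys.argv[1:]))
E
python3 - <<'E'
from plan import *
print(np.array(cams.camera('wrist')['mount']).round(2))
plan(490,-238.5,260,91)
E
```

```text
[[  -0.      0.97    0.26   74.12]
 [   1.     -0.      0.      0.24]
 [   0.      0.26   -0.97 -179.05]
 [   0.      0.      0.      1.  ]]
at [ 181.5 -597.9  205.2] [-180.     0.    16.9] t 0.25 q7 -0.05 F [ 0.6 -0.1 -0.2] w 0.997 g 0.0
{"x": 0.222, "y": -0.141, "z": -0.03, "yaw": -0.0457}
{"x": 0.24, "y": -0.108, "z": -0.03, "yaw": -0.0457}
{"x": 0.253, "y": -0.073, "z": -0.03, "yaw": -0.0457}
{"x": 0.261, "y": -0.036, "z": -0.03, "yaw": -0.0457}
{"x": 0.263, "y": 0.002, "z": -0.03, "yaw": -0.0457}
{"x": 0.26, "y": 0.04, "z": -0.03, "yaw": -0.0457}
{"x": 0.252, "y": 0.077, "z": -0.03, "yaw": -0.0457}
{"x": 0.238, "y": 0.112, "z": -0.03, "yaw": -0.0457}
{"x": 0.22, "y": 0.145, "z": -0.03, "yaw": -0.0457}
```

Call:
drive_tool(
  commands=[
    {"x": 0.222,"y": -0.141,"z": -0.03,"yaw": -0.0457,"claw": 1},
    {"x": 0.24,"y": -0.108,"z": -0.03,"yaw": -0.0457,"claw": 1},
    {"x": 0.253,"y": -0.073,"z": -0.03,"yaw": -0.0457,"claw": 1},
    {"x": 0.261,"y": -0.036,"z": -0.03,"yaw": -0.0457,"claw": 1},
    {"x": 0.263,"y": 0.002,"z": -0.03,"yaw": -0.0457,"claw": 1},
  ],
  newtons=30,
)

```text
time_s: 0.88
position: [353.8, -396.9, 235.7]
tool_rot: [3.141, 0.0, 1.017]
wrist_force: [0.6, -0.6, 0.6]
gripper_width: 1.002
grip_force: 0.0
```

Call:
drive_tool(
  commands=[
    {"x": 0.26,"y": 0.04,"z": -0.03,"yaw": -0.0457,"claw": 1},
    {"x": 0.252,"y": 0.077,"z": -0.03,"yaw": -0.0457,"claw": 1},
    {"x": 0.238,"y": 0.112,"z": -0.03,"yaw": -0.0457,"claw": 1},
    {"x": 0.22,"y": 0.145,"z": -0.03,"yaw": -0.0457,"claw": 1},
    {"claw": 1},
  ],
)

```text
invalid input
```

```bash
cat > k.py <<'E'
from plan import *
c,s=shot('wrist'); save(c,'w%d.png'%(s['time_s']*100)); p=cloud(c); hsv=cv2.cvtColor(c['img'],cv2.COLOR_RGB2HSV).astype(int)
wm=(hsv[...,1]<70)&(hsv[...,2]>120)&(c['depth']>0)&(np.hypot(p[...,0]-490,p[...,1]+238)<45); q=p[wm]
for lo,hi in((122,134),(81,91)):
    a=q[(q[:,2]>lo)&(q[:,2]<hi)]; print(len(a),a.mean(0).round(1),cv2.minAreaRect(a[:,:2].astype(np.float32)))
plan(490,-238.5,200,91)
E
python3 k.py; ls pics
```

```text
0 [nan nan nan] ((0.0, 0.0), (0.0, 0.0), 0.0)
828 [ 478.1 -260.2   85.6] ((477.9783020019531, -261.04376220703125), (13.153298377990723, 47.26188659667969), 58.37890625)
at [ 358.9 -391.6  236.7] [ 1.799e+02 -1.000e-01  5.910e+01] t 0.925 q7 0.17 F [7.3 5.8 1.8] w 0.998 g 0.0
{"x": 0.248, "y": 0.043, "z": 0.046, "yaw": -0.0442}
{"x": 0.24, "y": 0.077, "z": 0.046, "yaw": -0.0442}
{"x": 0.227, "y": 0.109, "z": 0.046, "yaw": -0.0442}
{"x": 0.21, "y": 0.139, "z": 0.046, "yaw": -0.0442}
scene0.png
side0.png
w87.pngk.py:5: RuntimeWarning: Mean of empty slice.
  a=q[(q[:,2]>lo)&(q[:,2]<hi)]; print(len(a),a.mean(0).round(1),cv2.minAreaRect(a[:,:2].astype(np.float32)))
  ret = um.true_divide(
```

The second call was refused, either because of the claw-only row or the missing newtons. I'll resend it with both filled in.

Call:
drive_tool(
  commands=[
    {"x": 0.26,"y": 0.04,"z": -0.03,"yaw": -0.0457,"claw": 1},
    {"x": 0.252,"y": 0.077,"z": -0.03,"yaw": -0.0457,"claw": 1},
    {"x": 0.238,"y": 0.112,"z": -0.03,"yaw": -0.0457,"claw": 1},
    {"x": 0.22,"y": 0.145,"z": -0.03,"yaw": -0.0457,"claw": 1},
    {"x": 0,"y": 0,"z": 0,"yaw": 0,"claw": 1},
  ],
  newtons=30,
)

```text
time_s: 1.55
position: [492.6, -235.3, 259.8]
tool_rot: [3.14, -0.001, 1.594]
wrist_force: [-1.1, -0.6, -0.9]
gripper_width: 1.001
grip_force: 0.0
```

```bash
python3 k.py; ls pics
```

```text
643 [ 489.5 -240.6  127.1] ((489.5882263183594, -241.36395263671875), (16.004722595214844, 31.571857452392578), 0.8465125560760498)
1824 [ 489.7 -238.    85.7] ((489.748291015625, -240.90484619140625), (55.70439529418945, 56.903812408447266), 88.02642822265625)
at [ 491.1 -237.5  259.4] [180.   -0.   91.1] t 1.6 q7 0.31 F [-0.3 -0.4  0.6] w 1.005 g 0.0
{"x": -0.002, "y": -0.003, "z": 0.149, "yaw": 0.0001}
{"x": -0.002, "y": -0.003, "z": 0.149, "yaw": 0.0001}
scene0.png
side0.png
w155.png
w87.png
```

Wrist measurement: key at (489.5, -240), yaw 91°, heights 127 and 86 as expected. Going down to TCP z = 95.

Call:
drive_tool(
  commands=[
    {"x": -0.006,"y": -0.004,"z": 0.275,"yaw": 0,"claw": 1},
    {"x": -0.006,"y": -0.004,"z": 0.275,"yaw": 0,"claw": 1},
    {"x": 0,"y": 0,"z": 0.272,"yaw": 0,"claw": 1},
    {"x": 0,"y": 0,"z": 0,"yaw": 0,"claw": -1},
    {"x": 0,"y": 0,"z": 0,"yaw": 0,"claw": -1},
  ],
  newtons=30,
)

```text
time_s: 2.22
position: [489.4, -241.9, 96.9]
tool_rot: [3.14, 0.001, 1.586]
wrist_force: [-0.1, 0.1, 0.4]
gripper_width: 0.824
grip_force: 0.0
```

Call:
drive_tool(
  commands=[
    {"x": 0,"y": 0,"z": 0,"yaw": 0,"claw": -1},
    {"x": 0,"y": 0,"z": 0,"yaw": 0,"claw": -1},
    {"x": 0,"y": 0,"z": 0,"yaw": 0,"claw": -1},
  ],
  newtons=30,
)

```text
time_s: 2.6
position: [489.0, -241.3, 95.7]
tool_rot: [3.141, 0.001, 1.587]
wrist_force: [0.0, -0.4, 0.3]
gripper_width: 0.504
grip_force: 0.0
```

```bash
python3 plan.py 490 -240 250 91
```

```text
at [ 489.  -241.3   95.7] [180.    0.   90.9] t 2.6 q7 0.22 F [ 0.  -0.4  0.3] w 0.504 g 0.0
{"x": 0.002, "y": 0.002, "z": -0.257, "yaw": -0.0002}
{"x": 0.002, "y": 0.002, "z": -0.257, "yaw": -0.0002}
{"x": 0.002, "y": 0.002, "z": -0.257, "yaw": -0.0002}
```

Call:
drive_tool(
  commands=[
    {"x": 0,"y": 0,"z": 0,"yaw": 0,"claw": -1},
    {"x": 0,"y": 0,"z": 0,"yaw": 0,"claw": -1},
    {"x": 0,"y": 0,"z": 0,"yaw": 0,"claw": -1},
    {"x": 0,"y": 0,"z": 0,"yaw": 0,"claw": -1},
    {"x": 0,"y": 0,"z": 0,"yaw": 0,"claw": -1},
  ],
  newtons=30,
)

```text
time_s: 3.22
position: [488.8, -241.0, 95.0]
tool_rot: [-3.142, -0.0, 1.587]
wrist_force: [0.7, 0.5, -0.3]
gripper_width: 0.168
grip_force: 30.0
```

Call:
drive_tool(
  commands=[
    {"x": 0,"y": 0,"z": -0.1,"yaw": 0,"claw": -1},
    {"x": 0,"y": 0,"z": -0.25,"yaw": 0,"claw": -1},
    {"x": 0,"y": 0,"z": -0.25,"yaw": 0,"claw": -1},
    {"x": 0,"y": 0,"z": -0.2,"yaw": 0,"claw": -1},
  ],
  newtons=30,
)

```text
time_s: 3.72
position: [488.8, -241.0, 257.1]
tool_rot: [3.141, 0.001, 1.587]
wrist_force: [-0.2, -0.0, -0.6]
gripper_width: 0.168
grip_force: 30.0
```

```bash
python3 plan.py 520 215 256 60
```

```text
at [ 488.8 -241.   257.1] [180.    0.   90.9] t 3.725 q7 0.31 F [-0.2 -0.  -0.6] w 0.168 g 30.0
{"x": 0.253, "y": 0.021, "z": 0.001, "yaw": 0.0191}
{"x": 0.254, "y": 0.006, "z": 0.001, "yaw": 0.0191}
{"x": 0.254, "y": -0.009, "z": 0.001, "yaw": 0.0191}
{"x": 0.253, "y": -0.024, "z": 0.001, "yaw": 0.0191}
{"x": 0.251, "y": -0.039, "z": 0.001, "yaw": 0.0191}
{"x": 0.248, "y": -0.054, "z": 0.001, "yaw": 0.0191}
{"x": 0.244, "y": -0.069, "z": 0.001, "yaw": 0.0191}
{"x": 0.24, "y": -0.084, "z": 0.001, "yaw": 0.0191}
{"x": 0.234, "y": -0.098, "z": 0.001, "yaw": 0.0191}
```

Call:
drive_tool(
  commands=[
    {"x": 0.253,"y": 0.021,"z": 0,"yaw": 0.0191,"claw": -1},
    {"x": 0.254,"y": 0.006,"z": 0,"yaw": 0.0191,"claw": -1},
    {"x": 0.254,"y": -0.009,"z": 0,"yaw": 0.0191,"claw": -1},
    {"x": 0.253,"y": -0.024,"z": 0,"yaw": 0.0191,"claw": -1},
    {"x": 0.251,"y": -0.039,"z": 0,"yaw": 0.0191,"claw": -1},
  ],
  newtons=30,
)

```text
time_s: 4.35
position: [506.0, 13.9, 255.2]
tool_rot: [3.141, 0.0, 1.285]
wrist_force: [0.8, 0.3, -0.4]
gripper_width: 0.166
grip_force: 30.0
```

Call:
drive_tool(
  commands=[
    {"x": 0.248,"y": -0.054,"z": 0,"yaw": 0.0191,"claw": -1},
    {"x": 0.244,"y": -0.069,"z": 0,"yaw": 0.0191,"claw": -1},
    {"x": 0.24,"y": -0.084,"z": 0,"yaw": 0.0191,"claw": -1},
    {"x": 0.234,"y": -0.098,"z": 0,"yaw": 0.0191,"claw": -1},
    {"x": 0,"y": 0,"z": 0,"yaw": 0,"claw": -1},
  ],
  newtons=30,
)

```text
time_s: 4.97
position: [518.9, 219.0, 254.8]
tool_rot: [-3.14, -0.001, 1.052]
wrist_force: [-0.5, 0.1, 0.2]
gripper_width: 0.169
grip_force: 30.0
```

```bash
python3 - <<'E'
from plan import *
c,s=shot('wrist'); save(c,'box1.png'); np.savez('box1.npz',**{k:c[k] for k in('img','depth','P','vfov','cx','cy')})
plan(552.6,285,200,45,s)
E
```

```text
at [518.9 219.  254.8] [-1.799e+02 -1.000e-01  6.020e+01] t 4.975 q7 -1.15 F [-0.5  0.1  0.2] w 0.169 g 30.0
{"x": 0.185, "y": -0.009, "z": 0.137, "yaw": 0.0424}
{"x": 0.182, "y": -0.033, "z": 0.137, "yaw": 0.0424}
```

View pics/box1.png

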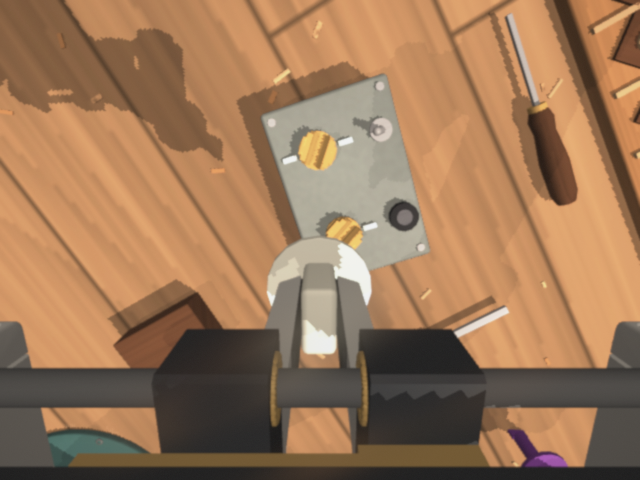

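```bash
python3 - <<'E'
from h import *
c=dict(np.load('box1.npz')); p=cloud(c); im=c['img']; hsv=cv2.cvtColor(im,cv2.COLOR_RGB2HSV).astype(int); H,S,V=[hsv[...,i] for i in range(3)]
w=np.zeros((480,640),bool); w[120:180,290:346]=1
y=w&(S>120)&(H>10)&(H<35)&(abs(p[...,0]-553)<25)&(abs(p[...,1]-285)<25)
u,v=np.mgrid[0:1,0:1]
ct=max(cv2.findContours(y.astype(np.uint8),0,2)[0],key=cv2.contourArea); (cu,cv_),ra=cv2.minEnclosingCircle(ct)
print('disc',cu,cv_,ra,ray(c,cu,cv_,70).round(1))
q=p[y]; print(np.percentile(q[:,2],[1,5,25,50,75,95]).round(1))
for lo in(64,66,67.5):
    m=y&(p[...,2]<lo)&(np.hypot(p[...,0]-q[:,0].mean(),p[...,1]-q[:,1].mean())<14); a=p[m][:,:2]
    if len(a)>3:
        e,ev=np.linalg.eigh(np.cov(a.T)); print(lo,len(a),a.mean(0).round(1),np.sqrt(e).round(1),np.degrees(np.arctan2(ev[1,1],ev[0,1])).round(1))
m=w&(S<60)&(V>190)|((S<60)&(V>190)&(abs(np.hypot(p[...,0]-552.6,p[...,1]-285)-29)<9))
n,_,st,ce=cv2.connectedComponentsWithStats(m.astype(np.uint8))
R_=[(st[i,4],ce[i].round(1),ray(c,*ce[i],56).round(1)) for i in range(1,n) if st[i,4]>6]; print(R_)
g=(S<60)&(V>60)&(abs(p[...,2]-55)<4)&(p[...,1]>150)&(c['depth']>0); print('box',cv2.minAreaRect(p[g][:,:2].astype(np.float32)))
# bright/dark strip rectified top view at z=70, 4px/mm
X,Y=np.meshgrid(np.arange(-35,35,.15),np.arange(35,-35,-.15)); f=240/np.tan(np.radians(c['vfov']/2)); Pi=np.linalg.inv(c['P'])
W=np.stack([552.6+X,285+Y,np.full_like(X,70)],-1)@Pi[:3,:3].T+Pi[:3,3]
mu=(c['cx']+f*W[...,0]/-W[...,2]).astype(np.float32); mv=(c['cy']+f*W[...,1]/W[...,2]).astype(np.float32)
o=cv2.remap(im,mu,mv,1); cv2.imwrite('pics/top1.png',o[...,::-1])
E
```

```text
disc 316.5508117675781 149.98529052734375 19.780200958251953 [552.4 282.4  70. ]
[58.3 59.  60.9 68.2 69.7 70.8]
64 210 [553.2 282.4] [2.1 8. ] -138.5
66 290 [553.1 282.3] [2.9 7.9] -137.6
67.5 350 [553.  282.4] [3.5 7.8] -138.0
[(np.int32(98), array([345.6, 141.3]), array([581.6, 275.3,  56. ])), (np.int32(87), array([289.4, 159.8]), array([523.7, 287.7,  56. ]))]
box ((563.60498046875, 237.74378967285156), (181.3336639404297, 128.96795654296875), 77.79479217529297)
```

View pics/top1.png

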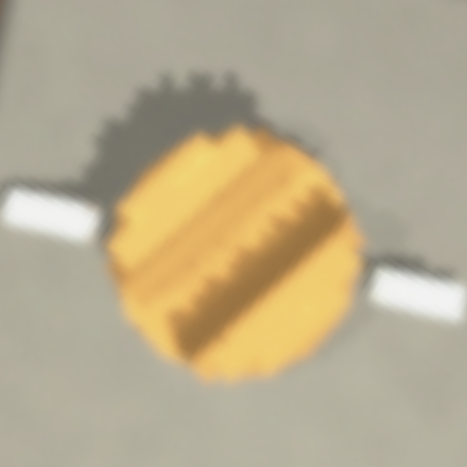

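```bash
python3 plan.py 553 283 172 42
```

```text
at [519.4 216.5 254.7] [-179.9    0.    60.2] t 5.025 q7 -1.15 F [ 0.  -1.2 -0.8] w 0.166 g 30.0
{"x": 0.186, "y": -0.01, "z": 0.207, "yaw": 0.0504}
{"x": 0.182, "y": -0.039, "z": 0.207, "yaw": 0.0504}
```

```bash
cat > d.py <<'E'
from plan import *
c,s=shot('wrist'); p=cloud(c); hsv=cv2.cvtColor(c['img'],cv2.COLOR_RGB2HSV).astype(int); H,S,V=[hsv[...,i] for i in range(3)]
y=(S>120)&(H>10)&(H<35)&(np.hypot(p[...,0]-553,p[...,1]-283)<24)&(p[...,2]>57)
ct=max(cv2.findContours(y.astype(np.uint8),0,2)[0],key=cv2.contourArea); (cu,cv_),ra=cv2.minEnclosingCircle(ct)
print('disc',ray(c,cu,cv_,70).round(1)); q=p[y]; m=y&(p[...,2]<66)&(np.hypot(p[...,0]-q[:,0].mean(),p[...,1]-q[:,1].mean())<14); a=p[m][:,:2]
e,ev=np.linalg.eigh(np.cov(a.T)); print(a.mean(0).round(1),np.degrees(np.arctan2(ev[1,1],ev[0,1])).round(1))
plan(553,283.5,172,42,s)
E
python3 d.py
```

```text
disc [552.4 282.5  70. ]
[553.5 282.6] -137.1
at [519.4 216.5 254.7] [-179.9    0.    60.2] t 5.025 q7 -1.15 F [ 0.  -1.2 -0.8] w 0.166 g 30.0
{"x": 0.187, "y": -0.01, "z": 0.207, "yaw": 0.0504}
{"x": 0.183, "y": -0.04, "z": 0.207, "yaw": 0.0504}
```

Call:
drive_tool(
  commands=[
    {"x": 0.186,"y": -0.01,"z": 0.207,"yaw": 0.05,"claw": -1},
    {"x": 0.182,"y": -0.039,"z": 0.207,"yaw": 0.05,"claw": -1},
    {"x": 0,"y": 0,"z": 0,"yaw": 0,"claw": -1},
    {"x": 0,"y": 0,"z": 0,"yaw": 0,"claw": -1},
  ],
  newtons=30,
)

```text
time_s: 5.58
position: [554.1, 280.1, 172.8]
tool_rot: [3.141, 0.0, 0.733]
wrist_force: [-0.4, 0.0, 0.1]
gripper_width: 0.169
grip_force: 30.0
```

```bash
python3 - <<'E'
from plan import *
plan(553,283,141,42.5)
c,s=shot('side'); cv2.imwrite('pics/s2.png',cv2.resize(c['img'][210:400,60:280],None,fx=3,fy=3,interpolation=2)[...,::-1])
E
```

```text
at [554.1 280.1 172.8] [180.   0.  42.] t 5.575 q7 -1.59 F [-0.4  0.   0.1] w 0.169 g 30.0
{"x": 0.006, "y": -0.015, "z": 0.159, "yaw": -0.0027}
```

View pics/s2.png

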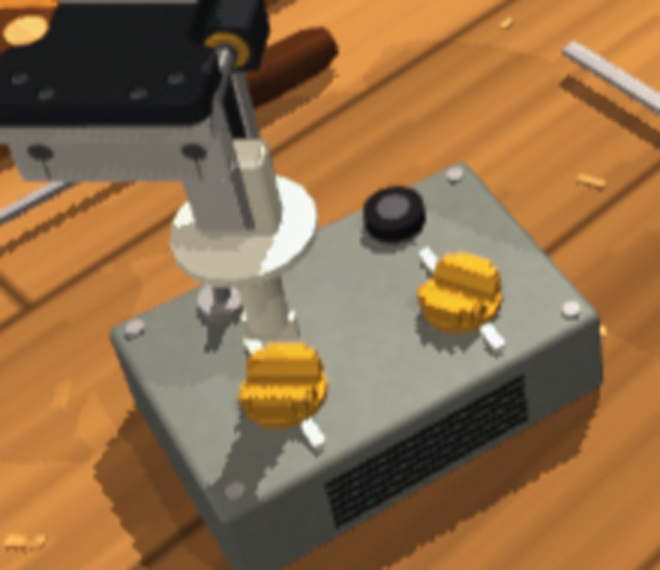

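The crop shows the key upright with its tip at (272,330), just above the right screw at (285,385). Nudging across by 3 mm, then going down gently.

Call:
drive_tool(
  commands=[
    {"x": 0.006,"y": -0.015,"z": 0.04,"yaw": -0.003,"claw": -1},
    {"x": 0,"y": 0,"z": 0.03,"yaw": 0,"claw": -1},
    {"x": 0,"y": 0,"z": 0.03,"yaw": 0,"claw": -1},
    {"x": 0,"y": 0,"z": 0.03,"yaw": 0,"claw": -1},
    {"x": 0,"y": 0,"z": 0,"yaw": 0,"claw": -1},
  ],
  newtons=30,
)

```text
time_s: 6.25
position: [552.4, 284.2, 145.7]
tool_rot: [-3.141, 0.001, 0.742]
wrist_force: [-0.0, -0.2, -1.5]
gripper_width: 0.168
grip_force: 30.0
```

```bash
python3 plan.py 553 283 140 42.5
```

```text
at [552.4 284.2 145.7] [-180.     0.    42.5] t 6.25 q7 -1.6 F [-0.  -0.2 -1.5] w 0.168 g 30.0
{"x": -0.002, "y": 0.007, "z": 0.029, "yaw": 0.0001}
```

Call:
drive_tool(
  commands=[
    {"x": 0,"y": 0.003,"z": 0.01,"yaw": 0,"claw": -1},
    {"x": 0,"y": 0,"z": 0.01,"yaw": 0,"claw": -1},
    {"x": 0,"y": 0,"z": 0.01,"yaw": 0,"claw": -1},
    {"x": 0,"y": 0,"z": 0,"yaw": 0,"claw": -1},
  ],
  newtons=30,
)

```text
time_s: 6.75
position: [553.1, 283.7, 140.1]
tool_rot: [3.141, 0.0, 0.742]
wrist_force: [1.8, -1.5, -2.0]
gripper_width: 0.169
grip_force: 30.0
```

```bash
python3 plan.py 553 283 140 42.5
```

```text
at [553.1 283.7 140.1] [180.    0.   42.5] t 6.75 q7 -1.6 F [ 1.8 -1.5 -2. ] w 0.169 g 30.0
{"x": -0.003, "y": 0.002, "z": 0.0, "yaw": 0.0001}
```

Call:
drive_tool(
  commands=[
    {"x": 0,"y": 0.004,"z": 0.005,"yaw": 0,"claw": -1},
    {"x": 0,"y": 0,"z": 0.005,"yaw": 0,"claw": -1},
    {"x": 0,"y": 0,"z": 0,"yaw": 0,"claw": -1},
  ],
  newtons=30,
)

```text
time_s: 7.12
position: [553.9, 284.1, 139.7]
tool_rot: [3.141, -0.002, 0.742]
wrist_force: [-2.3, -1.6, 16.3]
gripper_width: 0.168
grip_force: 30.0
```

```bash
python3 plan.py 553 283 140 -16
```

```text
at [553.9 284.1 139.7] [ 1.80e+02 -1.00e-01  4.25e+01] t 7.125 q7 -1.6 F [-2.3 -1.6 16.3] w 0.168 g 30.0
{"x": -0.001, "y": 0.0, "z": -0.0, "yaw": 0.0542}
{"x": -0.001, "y": 0.0, "z": -0.0, "yaw": 0.0542}
{"x": -0.001, "y": 0.001, "z": -0.0, "yaw": 0.0542}
{"x": -0.001, "y": 0.001, "z": -0.0, "yaw": 0.0542}
{"x": -0.001, "y": 0.001, "z": -0.0, "yaw": 0.0542}
{"x": -0.001, "y": 0.001, "z": -0.0, "yaw": 0.0542}
```

The floor is felt at z = 139.7 with 16 N, so the blade is seated. Easing off slightly and turning to yaw -15° (the ribs are at -12°, plus an allowance for play).

Call:
drive_tool(
  commands=[
    {"x": 0,"y": 0,"z": -0.004,"yaw": 0.04,"claw": -1},
    {"x": 0,"y": 0,"z": 0,"yaw": 0.04,"claw": -1},
    {"x": 0,"y": 0,"z": 0,"yaw": 0.04,"claw": -1},
    {"x": 0,"y": 0,"z": 0,"yaw": 0.04,"claw": -1},
  ],
  newtons=30,
)

```text
time_s: 7.62
position: [554.4, 283.1, 139.8]
tool_rot: [3.141, -0.002, 0.235]
wrist_force: [4.0, -3.9, 5.5]
gripper_width: 0.171
grip_force: 30.0
```

Call:
drive_tool(
  commands=[
    {"x": 0,"y": 0,"z": 0,"yaw": 0.04,"claw": -1},
    {"x": 0,"y": 0,"z": 0,"yaw": 0.04,"claw": -1},
    {"x": 0,"y": 0,"z": 0,"yaw": 0.04,"claw": -1},
    {"x": 0,"y": 0,"z": 0,"yaw": 0.04,"claw": -1},
    {"x": 0,"y": 0,"z": 0,"yaw": 0,"claw": -1},
  ],
  newtons=30,
)

```text
time_s: 8.25
position: [554.3, 282.6, 139.8]
tool_rot: [3.141, -0.002, -0.266]
wrist_force: [1.3, -6.4, 7.7]
gripper_width: 0.172
grip_force: 30.0
```

```bash
python3 - <<'E'
from plan import *
plan(553,283,140,-15)
c,s=shot('side'); cv2.imwrite('pics/s3.png',cv2.resize(c['img'][210:400,60:280],None,fx=3,fy=3,interpolation=2)[...,::-1])
E
```

```text
at [554.3 282.6 139.8] [ 1.80e+02 -1.00e-01 -1.52e+01] t 8.25 q7 -2.51 F [ 1.3 -6.4  7.7] w 0.172 g 30.0
{"x": -0.007, "y": -0.0, "z": -0.001, "yaw": -0.0013}
```

View pics/s3.png

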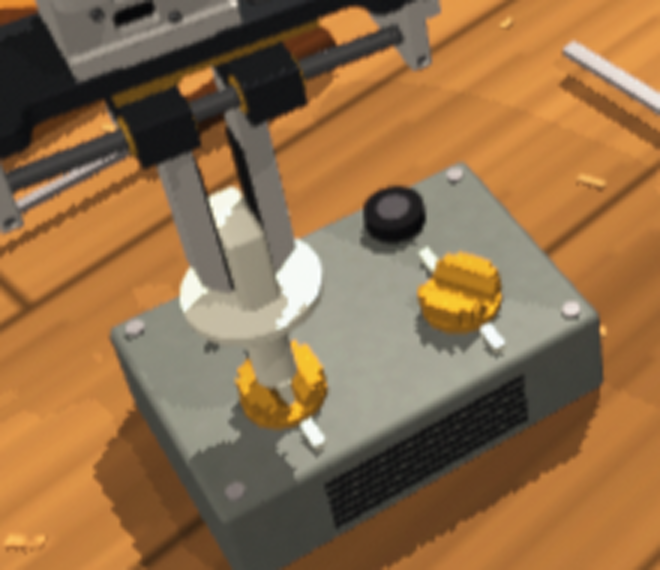

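The crop shows the blade in the screw at (280,385), with the slot's open end at (285,405) pointing at the rib at (313,433). Lifting straight up, then moving so the wrist camera sees the screw.

Call:
drive_tool(
  commands=[
    {"x": 0,"y": 0,"z": -0.03,"yaw": 0,"claw": -1},
    {"x": 0,"y": 0,"z": -0.06,"yaw": 0,"claw": -1},
    {"x": 0,"y": 0,"z": -0.2,"yaw": 0,"claw": -1},
    {"x": -0.15,"y": 0,"z": -0.2,"yaw": 0,"claw": -1},
    {"x": -0.25,"y": 0,"z": -0.1,"yaw": 0,"claw": -1},
  ],
  newtons=30,
)

```text
time_s: 8.93
position: [476.3, 304.9, 259.6]
tool_rot: [-3.139, -0.001, -0.264]
wrist_force: [0.2, 0.5, -1.0]
gripper_width: 0.172
grip_force: 30.0
```

Call:
drive_tool(
  commands=[
    {"x": 0,"y": 0,"z": 0,"yaw": 0,"claw": -1},
    {"x": 0,"y": 0,"z": 0,"yaw": 0,"claw": -1},
  ],
  newtons=30,
)

```text
time_s: 9.18
position: [476.4, 304.3, 257.6]
tool_rot: [-3.141, -0.001, -0.263]
wrist_force: [-0.7, -0.6, -0.8]
gripper_width: 0.169
grip_force: 30.0
```

```bash
python3 d.py; python3 - <<'E'
from plan import *
c,s=shot('wrist'); save(c,'w9.png')
plan(489.5,-240,258,91)
E
```

```text
disc [552.8 282.1  70. ]
[550.9 282.3] 167.5
at [476.4 304.3 257.6] [-180.    -0.   -15.1] t 9.175 q7 -2.56 F [-0.7 -0.6 -0.8] w 0.169 g 30.0
{"x": 0.066, "y": 0.0, "z": 0.071, "yaw": -0.0528}
{"x": 0.065, "y": 0.011, "z": 0.071, "yaw": -0.0528}
{"x": 0.062, "y": 0.022, "z": 0.071, "yaw": -0.0528}
{"x": 0.058, "y": 0.032, "z": 0.071, "yaw": -0.0528}
{"x": 0.052, "y": 0.041, "z": 0.071, "yaw": -0.0528}
{"x": 0.045, "y": 0.049, "z": 0.071, "yaw": -0.0528}
at [476.8 303.8 256.8] [180.    0.  -15.1] t 9.275 q7 -2.56 F [ 0.7 -0.6 -0.3] w 0.169 g 30.0
{"x": 0.07, "y": 0.237, "z": -0.001, "yaw": -0.0536}
{"x": 0.029, "y": 0.245, "z": -0.001, "yaw": -0.0536}
{"x": -0.012, "y": 0.247, "z": -0.001, "yaw": -0.0536}
{"x": -0.053, "y": 0.241, "z": -0.001, "yaw": -0.0536}
{"x": -0.093, "y": 0.229, "z": -0.001, "yaw": -0.0536}
{"x": -0.13, "y": 0.21, "z": -0.001, "yaw": -0.0536}
{"x": -0.164, "y": 0.185, "z": -0.001, "yaw": -0.0536}
{"x": -0.192, "y": 0.155, "z": -0.001, "yaw": -0.0536}
{"x": -0.216, "y": 0.121, "z": -0.001, "yaw": -0.0536}
{"x": -0.233, "y": 0.083, "z": -0.001, "yaw": -0.0536}
{"x": -0.243, "y": 0.043, "z": -0.001, "yaw": -0.0536}
```

View pics/w9.png

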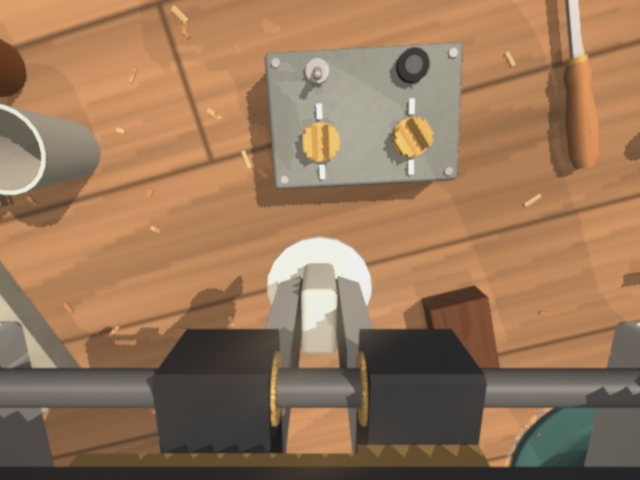

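The picture shows the right screw at (321,142) with its slot in line with its ribs (measured -12.5°, ribs -12.1°). The other screw at (413,137) is untouched. Returning the key.

Call:
drive_tool(
  commands=[
    {"x": 0.07,"y": 0.237,"z": 0,"yaw": -0.0536,"claw": -1},
    {"x": 0.029,"y": 0.245,"z": 0,"yaw": -0.0536,"claw": -1},
    {"x": -0.012,"y": 0.247,"z": 0,"yaw": -0.0536,"claw": -1},
    {"x": -0.053,"y": 0.241,"z": 0,"yaw": -0.0536,"claw": -1},
    {"x": -0.093,"y": 0.229,"z": 0,"yaw": -0.0536,"claw": -1},
  ],
  newtons=30,
)

```text
time_s: 9.9
position: [481.9, 60.6, 256.7]
tool_rot: [-3.141, 0.001, 0.564]
wrist_force: [0.5, -0.6, -0.0]
gripper_width: 0.168
grip_force: 30.0
```

Call:
drive_tool(
  commands=[
    {"x": -0.13,"y": 0.21,"z": 0,"yaw": -0.0536,"claw": -1},
    {"x": -0.164,"y": 0.185,"z": 0,"yaw": -0.0536,"claw": -1},
    {"x": -0.192,"y": 0.155,"z": 0,"yaw": -0.0536,"claw": -1},
    {"x": -0.216,"y": 0.121,"z": 0,"yaw": -0.0536,"claw": -1},
    {"x": -0.233,"y": 0.083,"z": 0,"yaw": -0.0536,"claw": -1},
  ],
  newtons=30,
)

```text
time_s: 10.52
position: [479.9, -179.9, 256.7]
tool_rot: [-3.141, -0.0, 1.384]
wrist_force: [0.1, -0.8, -1.4]
gripper_width: 0.167
grip_force: 30.0
```

Call:
drive_tool(
  commands=[
    {"x": -0.243,"y": 0.043,"z": 0,"yaw": -0.0536,"claw": -1},
    {"x": 0,"y": 0,"z": 0,"yaw": 0,"claw": -1},
    {"x": 0,"y": 0,"z": 0,"yaw": 0,"claw": -1},
  ],
  newtons=30,
)

```text
time_s: 10.9
position: [479.3, -227.1, 256.5]
tool_rot: [-3.141, -0.001, 1.546]
wrist_force: [-0.7, 1.1, -0.9]
gripper_width: 0.166
grip_force: 30.0
```

```bash
python3 plan.py 489.5 -240.5 120 91
```

```text
at [ 479.3 -227.1  256.5] [-179.9   -0.    88.6] t 10.9 q7 0.32 F [-0.7  1.1 -0.9] w 0.166 g 30.0
{"x": -0.022, "y": 0.018, "z": 0.228, "yaw": -0.0045}
{"x": -0.022, "y": 0.017, "z": 0.228, "yaw": -0.0045}
{"x": -0.022, "y": 0.017, "z": 0.228, "yaw": -0.0045}
```

Call:
drive_tool(
  commands=[
    {"x": -0.066,"y": 0.052,"z": 0.08,"yaw": -0.0135,"claw": -1},
    {"x": 0,"y": 0,"z": 0.25,"yaw": 0,"claw": -1},
    {"x": 0,"y": 0,"z": 0,"yaw": 0,"claw": -1},
    {"x": 0,"y": 0,"z": 0,"yaw": 0,"claw": -1},
  ],
  newtons=30,
)

```text
time_s: 11.4
position: [490.1, -240.2, 192.6]
tool_rot: [3.141, 0.0, 1.591]
wrist_force: [-0.3, 0.1, 0.9]
gripper_width: 0.168
grip_force: 30.0
```

```bash
python3 plan.py 489.5 -240.5 100 91
```

```text
at [ 490.1 -240.2  192.6] [179.9   0.   91.1] t 11.4 q7 0.36 F [-0.3  0.1  0.9] w 0.168 g 30.0
{"x": -0.001, "y": -0.002, "z": 0.232, "yaw": 0.0004}
{"x": -0.001, "y": -0.002, "z": 0.232, "yaw": 0.0004}
```

Call:
drive_tool(
  commands=[
    {"x": 0,"y": -0.002,"z": 0.12,"yaw": 0,"claw": -1},
    {"x": 0,"y": 0,"z": 0.12,"yaw": 0,"claw": -1},
    {"x": 0,"y": 0,"z": 0.12,"yaw": 0,"claw": -1},
    {"x": 0,"y": 0,"z": 0.1,"yaw": 0,"claw": -1},
    {"x": 0,"y": 0,"z": 0.01,"yaw": 0,"claw": -1},
  ],
  newtons=30,
)

```text
time_s: 12.02
position: [489.4, -240.5, 97.8]
tool_rot: [3.141, 0.0, 1.59]
wrist_force: [-0.1, -0.8, -1.3]
gripper_width: 0.17
grip_force: 30.0
```

Call:
drive_tool(
  commands=[
    {"x": 0,"y": 0,"z": 0.005,"yaw": 0,"claw": -1},
    {"x": 0,"y": 0,"z": 0,"yaw": 0,"claw": -1},
  ],
  newtons=30,
)

```text
time_s: 12.28
position: [489.6, -240.9, 97.3]
tool_rot: [3.14, 0.001, 1.59]
wrist_force: [0.1, -0.8, -0.7]
gripper_width: 0.169
grip_force: 30.0
```

```bash
python3 plan.py 489.5 -240.5 95 91
```

```text
at [ 489.6 -240.9   97.3] [179.9   0.   91.1] t 12.275 q7 0.34 F [ 0.1 -0.8 -0.7] w 0.169 g 30.0
{"x": 0.002, "y": -0.0, "z": 0.011, "yaw": 0.0006}
```

Lowering until the collar touches the board, then opening and rising.

Call:
drive_tool(
  commands=[
    {"x": 0,"y": 0,"z": 0.008,"yaw": 0,"claw": -1},
    {"x": 0,"y": 0,"z": 0.003,"yaw": 0,"claw": -1},
    {"x": 0,"y": 0,"z": 0,"yaw": 0,"claw": -1},
  ],
  newtons=30,
)

```text
time_s: 12.65
position: [489.4, -240.9, 94.8]
tool_rot: [3.141, 0.001, 1.59]
wrist_force: [-2.5, 1.0, 12.8]
gripper_width: 0.168
grip_force: 30.0
```

Call:
drive_tool(
  commands=[
    {"x": 0,"y": 0,"z": 0,"yaw": 0,"claw": 1},
    {"x": 0,"y": 0,"z": 0,"yaw": 0,"claw": 1},
    {"x": 0,"y": 0,"z": 0,"yaw": 0,"claw": 1},
    {"x": 0,"y": 0,"z": 0,"yaw": 0,"claw": 1},
    {"x": 0,"y": 0,"z": 0,"yaw": 0,"claw": 1},
  ],
  newtons=30,
)

```text
time_s: 13.28
position: [488.9, -240.6, 93.8]
tool_rot: [-3.141, -0.0, 1.59]
wrist_force: [0.3, 0.4, 0.5]
gripper_width: 0.663
grip_force: 0.0
```

Call:
drive_tool(
  commands=[
    {"x": 0,"y": 0,"z": -0.1,"yaw": 0,"claw": 1},
    {"x": 0,"y": 0,"z": -0.25,"yaw": 0,"claw": 1},
    {"x": 0,"y": 0,"z": -0.3,"yaw": 0,"claw": 1},
    {"x": 0,"y": 0,"z": -0.15,"yaw": 0,"claw": 1},
    {"x": 0,"y": 0,"z": 0,"yaw": 0,"claw": 1},
  ],
  newtons=30,
)

```text
time_s: 13.9
position: [489.8, -241.0, 256.1]
tool_rot: [3.138, 0.002, 1.59]
wrist_force: [-0.1, 0.2, -0.6]
gripper_width: 0.996
grip_force: 0.0
```

```bash
python3 k.py; python3 m.py | grep -A2 key; python3 - <<'E'
from h import *
c,s=shot('side'); cv2.imwrite('pics/s4.png',cv2.resize(c['img'][100:270,320:500],None,fx=3,fy=3)[...,::-1])
E
```

```text
644 [ 489.2 -240.9  127.3] ((489.30303955078125, -241.8134002685547), (14.960365295410156, 32.28451919555664), 0.9355959892272949)
1902 [ 489.  -238.2   85.7] ((488.7578125, -241.0635986328125), (56.876182556152344, 56.21601867675781), 1.3983309268951416)
at [ 489.2 -240.7  254.4] [179.9   0.   91.1] t 13.95 q7 0.38 F [-0.6 -0.1 -0.5] w 1.001 g 0.0
{"x": 0.011, "y": 0.004, "z": 0.272, "yaw": 0.0006}
scene key z [ 81.  85.  92. 113. 128.]
top 59 [ 489.2 -239.1   35.5   15.4   87.4] [ 490.3 -236.7  126.8]
collar 200 [ 491.8 -238.4   54.4   53.1   55.6] [ 494.5 -233.    85.4]
--
side key z [ 81.  85.  87. 113. 128.]
top 100 [ 489.  -238.3   16.1   32.3    4. ] [ 487.8 -236.6  126.7]
collar 362 [ 487.1 -235.6   55.8   54.1   30.7] [ 484.9 -232.5   85.3]
```

View pics/s4.png

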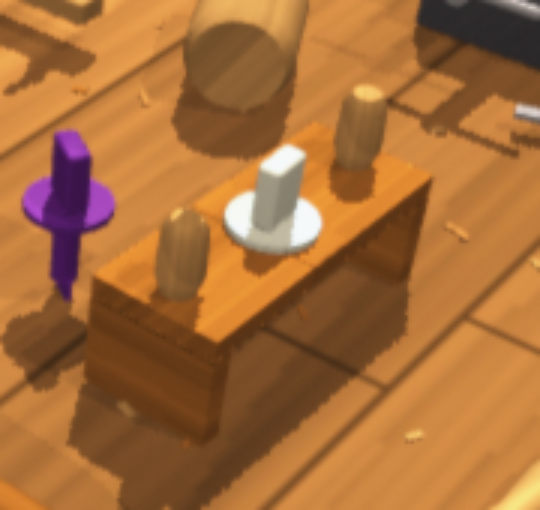

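The key sits upright at (273,205) in the rack, collar on the wood, at the same heights as at the start, and the gripper is clear.

```bash
python3 -c "
from bench import r
print(r.finish_job())"
```

```text
the job is handed in; nothing more can be done
None
```

I turned the right screw to its ribs (the slot measured within about 1° of them), left the other screw alone, put the key back upright in the rack with its collar on the wood, and handed the job in at about 14 s; no verdict was returned.

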